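Roll home the snap clips along a tablet frame's seam

TASK

Lift the hand roller out of the clear organiser by its red tab, stand it on the blue pad, let go and take it again low, by the two ribbed ends of its grey body. Held like that, roll it with steady pressure along the seam of the tablet frame, without lifting it off before all six orange clips are fully home and without pressing so hard that the sprung bed sinks by 10 mm. Then stand the roller upright on the blue pad again and let go; press the clips only with the roller, and leave the bottle, pliers and circuit board alone.

Things in the scene. Friction and masses are not known exactly. Their poses are not given: they have to be found in the camera images.
- roller_body (a point): Centre of the hand roller's grey grip body, 33 mm above the wheels' underside, on the axis. The body is a block 52 mm (x, the rolling direction) x 26 mm (y), 12 to 50 mm above the wheels' underside. Its two ribbed end faces, facing +x and -x, are where it is held for work. z points up; a half turn about z changes nothing.
- roller_tab (a point): Centre of the upper part of the roller's red lifting tab, 85 mm above the wheels' underside and 52 mm straight above the centre of the grey body. The tab is 28 mm along x, 12 mm thick along y, from 50 to 102 mm above the wheels' underside. Same axes as the grey body.
- roller: The whole roller, 102 mm tall, about 0.19 kg, upright on two white wheels 18 mm in diameter and 22 mm wide, axles along y, 30 mm apart. They turn freely, but the roller does not roll away on a level surface. Origin on the axis at the wheels' underside.
- organiser: Clear organiser, fixed. Origin under the centre of the compartment holding the roller: outside 100 (x) x 62 (y) mm, walls 4 mm thick and 60 mm high, floor 4 mm. The roller stands on that floor, its x roughly along the compartment's x, grey body below the rim, only the red tab standing clear. A second compartment (oddments below the rim) adjoins at +y, to y = 74 mm.
- pad: Blue pad fixed to the bench, 150 mm (x) x 140 mm (y) x 4 mm thick; origin at the centre of its underside.
- jig: Sprung jig fixed to the bench, base 150 (x) x 230 (y) x 12 mm; origin at the centre of its underside. Above it rides a bed with a tablet's aluminium back frame, 120 x 205 mm, whose flat upper face is 44 mm above the bench when nothing presses. The seam runs along y at x = -35 mm and carries six orange snap clips, 16 mm apart.
- bed (a joint): How far the sprung bed is pressed down, m: 0 at rest, stop at 0.012. It starts to sink at about 1.5 N and then sinks 1 mm for each 1.5 N; 10 mm, about 16 N, is too much for the frame.
- seam_right (a point): A point on the frame's flat upper face, on the seam line, 76 mm from the middle of the clip row towards the jig's -y end: with the roller's middle above it, both wheels stand on flat frame, clear of the clips. It sinks with the bed. Axes as the jig's.
- seam_left (a point): The same, 76 mm from the middle of the clip row towards the jig's +y end. The flat frame reaches 26 mm farther than each of these points.
- clip1 (a joint): Orange snap clip 1 of 6 (1 next to seam_right, 6 next to seam_left; 40 mm towards seam_right from the middle of the row): a round bar of 12 mm diameter, 16 mm long across the seam. Travel in m: 0 when it stands 4 mm proud of the frame, 0.0032 when pressed fully home (0.8 mm proud). It goes down under about 3 N and stays where it is left.
- clip2 (a joint): Orange snap clip 2 of 6 (1 next to seam_right, 6 next to seam_left; 24 mm towards seam_right from the middle of the row): a round bar of 12 mm diameter, 16 mm long across the seam. Travel in m: 0 when it stands 4 mm proud of the frame, 0.0032 when pressed fully home (0.8 mm proud). It goes down under about 3 N and stays where it is left.
- clip3 (a joint): Orange snap clip 3 of 6 (1 next to seam_right, 6 next to seam_left; 8 mm towards seam_right from the middle of the row): a round bar of 12 mm diameter, 16 mm long across the seam. Travel in m: 0 when it stands 4 mm proud of the frame, 0.0032 when pressed fully home (0.8 mm proud). It goes down under about 3 N and stays where it is left.
- clip4 (a joint): Orange snap clip 4 of 6 (1 next to seam_right, 6 next to seam_left; 8 mm towards seam_left from the middle of the row): a round bar of 12 mm diameter, 16 mm long across the seam. Travel in m: 0 when it stands 4 mm proud of the frame, 0.0032 when pressed fully home (0.8 mm proud). It goes down under about 3 N and stays where it is left.
- clip5 (a joint): Orange snap clip 5 of 6 (1 next to seam_right, 6 next to seam_left; 24 mm towards seam_left from the middle of the row): a round bar of 12 mm diameter, 16 mm long across the seam. Travel in m: 0 when it stands 4 mm proud of the frame, 0.0032 when pressed fully home (0.8 mm proud). It goes down under about 3 N and stays where it is left.
- clip6 (a joint): Orange snap clip 6 of 6 (1 next to seam_right, 6 next to seam_left; 40 mm towards seam_left from the middle of the row): a round bar of 12 mm diameter, 16 mm long across the seam. Travel in m: 0 when it stands 4 mm proud of the frame, 0.0032 when pressed fully home (0.8 mm proud). It goes down under about 3 N and stays where it is left.
- bottle_mid (a point): Bystander: white square dispenser bottle with a steel cap, 55 x 55 x 119 mm; this point is on its axis, 60 mm above its underside.
- pliers: Bystander: small pliers with yellow handles lying flat, about 120 x 45 x 13 mm; origin under the pivot, jaws towards +x.
- board: Bystander: green circuit board, 60 x 90 mm, about 9 mm high with its parts; origin at the centre of its underside.
Mind the look-alikes: they are no part of the job. Leave any black look-alike of the roller alone.

How it is judged:
On the way, in this order (a step that is already met when the one before it is completed fails the run):
1. the roller stands upright on the blue pad, let go, with no clip pressed yet (x of roller_body in the frame of pad between -0.07 and 0.07 m and y of roller_body in the frame of pad between -0.065 and 0.065 m and z of roller_body in the frame of pad between 0.033 and 0.041 m and angle between roller_body's own z axis and vertical below 0.12 rad and contact force between the fingers and roller below 0.1 N and linear speed of roller below 0.02 m/s and value of joint each of clip1, clip2, clip3, clip4, clip5, clip6 below 0.001 m), for 0.2 s.
2. part-way along the seam: the roller, held low by its grey body, presses the bed down; some clips are home and some still stand up (distance between the grasp point and roller_body below 0.035 m and value of joint bed above 0.001 m and contact force between roller and jig above 1 N and value of joint any of clip1, clip2, clip3, clip4, clip5, clip6 above 0.0024 m and value of joint any of clip1, clip2, clip3, clip4, clip5, clip6 below 0.001 m), for 0.1 s.
3. all six clips are home (value of joint each of clip1, clip2, clip3, clip4, clip5, clip6 above 0.0024 m), for 0.1 s.
At the end, for the whole second after the job is handed in: All six clips are pressed home (joint value above 2.4 mm of 3.2 mm), the bed is back up (below 1 mm), and the roller stands upright (within 0.12 rad) and still on its wheels on the blue pad, its axis over the pad (at least 5 mm inside the edges), let go (all of step 3 and x of roller_body in the frame of pad between -0.07 and 0.07 m and y of roller_body in the frame of pad between -0.065 and 0.065 m and z of roller_body in the frame of pad between 0.033 and 0.041 m and angle between roller_body's own z axis and vertical below 0.12 rad and contact force between the fingers and roller below 0.1 N and linear speed of roller below 0.02 m/s and value of joint bed below 0.001 m); the robot touches nothing.
It fails at once if the bed is pressed down by more than 10 mm (too hard) (value of joint bed above 0.01 m).
It fails at once if the pressure is let off (bed back up within 0.3 mm) while some clips are home and others are not (value of joint any of clip1, clip2, clip3, clip4, clip5, clip6 above 0.0024 m and value of joint any of clip1, clip2, clip3, clip4, clip5, clip6 below 0.0024 m and value of joint bed below 0.0003 m).
It fails at once if the roller presses on the jig while it is not held low by its grey body (grasp point more than 40 mm from the body's centre) (contact force between roller and jig above 1.5 N and distance between the grasp point and roller_body above 0.04 m).
It fails at once if the gripper itself presses on the jig, the frame or the clips (contact force between any of the fingers, the arm and jig above 2 N).
It fails at once if the bottle, pliers or circuit board is moved by more than 30 mm or the bottle is tipped (distance of any of bottle_mid, pliers, board from where it was at the start of the episode above 0.03 m or angle between bottle_mid's own z axis and vertical above 0.4 rad).
It also fails if it takes over 72 s, if anything falls off the work surface, if the arm or the gripper's body presses on something with over 40 N, if the wrist force passes 120 N, or if a joint passes its speed limit or range.

ROBOT

A 7-joint arm with a two-finger parallel gripper is mounted at the origin on the work surface. World frame = base frame: x ahead of the robot, y to its left, z up, the work surface at z = 0. Lengths are in m, angles in rad, forces in N, time in s.
With the tool pointing down it reaches from about 0.4 to 0.85 m from the base axis. Payload 10.4 kg.
Tool frame: the origin (TCP) lies on the centre line of the jaws, within the pads' length; the fingertips stand 22 mm ahead of it and the grasp point (between the pads) lies 3 mm ahead of it; z points along the fingers, y is the direction in which the jaws open and shut (so a half turn about z gives the same grasp; the last joint's range is limited). The gripper opens to 85 mm and grips with 20 to 120 N. Pads are 22 mm wide; open, the fingers measure 114 mm over their backs; the gripper's body (76 mm by 85 mm) begins 54 mm behind the grasp point. The pads swing forward as they close: fully open they stand 13 mm farther back than shut.
Start: joints at [1.247, 0.332, -0.065, 1.46, 0.022, 1.35, -0.088], TCP at [0.185, -0.597, 0.253] pointing down, gripper open.
Joint ranges: [-2.6, 2.6], [-0.5, 2.12], [-1.47, 1.34], [0.16, 2.42], [-1.27, 4.41], [0.06, 2.06], [-2.6, 2.6]. Speed limits (rad/s): [2.22, 2.22, 2.79, 2.79, 3.14, 3.14, 3.14].

INTERFACE

Orientations are given as a unit quaternion [x, y, z, w].
In Python, from workcell import manip gives the robot as it stands. The module is installed in compiled form; this text tells all that it offers.
- The arm moves only by the shell command python3 -m crank 'ROWS' [FORCE]. ROWS is JSON, a list of rows, each a list of 3 entries, a list of its own where there are three numbers: the opening, from -1 (shut) to 1 (fully open), then the shift along the tool's x, y, z normalised to -1 to 1, where 1 is 80 mm, then the turn, a rotation vector about the tool's x, y, z normalised to -1 to 1, where 1 is pi/4 rad. In form: [[jaw, [tx, ty, tz], [ax, ay, az]], ...]. A call has exactly 5 rows; each row shifts and turns the commanded pose from where the row before left it, along the tool's axes as they then stand; what a row does not reach is not made up. A row lasts 1/10 s, in which the tool goes at most 50 mm and 8.59 degrees, less where a joint would pass 70% of its speed; a pose out of reach is approached as far as the arm can. A call with a number of a shift or a turn outside -1 to 1 is refused whole. A call with a gripper value outside its range is refused whole. The fingers move at their own pace and stop on an object; FORCE is the grip in N (left out, the last holds). Time passes only in rows, so rows that do not move let the fingers close, or fill a call up. It gives the time, the measured TCP pose, the force and the opening at its end, in the units of the state.
- manip.get_obs(): the state, without advancing time (a new reading comes with each control period).
- manip.camera(name): name is "side" or "top" or "wrist"; returns the picture (420x560x3 uint8, blue, green, red); there is no depth.
- manip.camera_info(name): a dict with "K" (3x3 intrinsics, pixels), "camera_from_world" (4x4, takes a point from world to camera coordinates); the wrist camera has in their place "mount" (4x4, takes a point from camera to tool coordinates, whose origin is the TCP and whose axes are the flange's). Camera axes: x right, y down, z forward; pixel columns grow to the right and rows downward; lengths in m; the calibration is good to about 2 mm. A picture is of the moment at which its call begins: read the wrist's pose just before it. camera_info takes no time and is no camera call.
- manip.hand_in(): hands the job in, once; it reports no verdict.
The state is a dict: "clock": time; "joint_pos": joint angles; "joint_velocities": joint speeds; "tau": joint torques, N m; "position": TCP position; "ee_rot": TCP orientation; "ft_force": force on the tool from outside, world axes, zero at the start; "torque": the same for the moment, N m; "grip_width": opening from 0.0 (shut) to 1.0 (fully open).
Only numpy, scipy, OpenCV 4.12 (cv2) and the standard library are available. Lean on these libraries where they do the work, as an engineer would, in place of code of your own. Each camera call takes 0.05 s, during which the arm holds its last target.

## Working session

There is one attempt and no reset: what is moved stays moved. The work goes in short steps, Python scripts to look and compute and a shell command to move; the robot and the scene stay as the last step left them, time stands still between calls to the robot, and variables do not carry over. Pictures are saved under pics/ and viewed, and the job is handed in when it is done.

```bash
mkdir -p pics; ls; python3 - <<'E'
from workcell import manip
import cv2
o=manip.get_obs()
for k,v in o.items(): print(k,v)
for n in ["side","top","wrist"]:
    print(n,manip.camera_info(n))
    cv2.imwrite(f"pics/{n}0.png",manip.camera(n))
E
```

```text
pics
clock 0.0
joint_pos [ 1.24741571  0.3328859  -0.06472869  1.46093004  0.02153352  1.34988208
 -0.08850837]
joint_velocities [-9.86810852e-04  1.10529328e-05  2.49700434e-04  9.26227003e-04
  3.94952629e-05 -5.38912187e-04  1.11059543e-03]
tau [-4.69215945e-05 -6.25453091e+01  4.91329946e-02 -3.91603553e+01
  1.61587849e-02  1.00898783e-02  3.39737778e-05]
position [ 0.18509938 -0.59660922  0.25251258]
ee_rot [ 9.88710564e-01  1.49836316e-01 -1.01076604e-04 -6.99935950e-04]
ft_force [ 0.27182859 -0.27928232 -0.07530008]
torque [ 0.0588722  -0.01209016 -0.01058246]
grip_width 1.0009689509513222
side {'K': array([[532.10468577,   0.        , 284.19151855],
       [  0.        , 532.10468577, 208.01782409],
       [  0.        ,   0.        ,   1.        ]]), 'camera_from_world': array([[-0.99848585, -0.05478839,  0.00492328,  0.60790876],
       [-0.03749591,  0.61238081, -0.78967323,  0.03948873],
       [ 0.04025   , -0.78866214, -0.61350791,  1.28428438],
       [ 0.        ,  0.        ,  0.        ,  1.        ]])}
top {'K': array([[516.23155375,   0.        , 282.29753149],
 
[... 187 characters left out ...]
     [-0.99284011, -0.00246409, -0.11942547,  0.61393797],
       [ 0.11940254,  0.00797166, -0.99281392,  1.53368102],
       [ 0.        ,  0.        ,  0.        ,  1.        ]])}
wrist {'K': array([[359.31710994,   0.        , 282.0947076 ],
       [  0.        , 359.31710994, 212.92968774],
       [  0.        ,   0.        ,   1.        ]]), 'mount': array([[ 5.68899742e-04, -9.58511867e-01, -2.85052061e-01,
         7.15892417e-02],
       [ 9.99999838e-01,  5.39036357e-04,  1.83218828e-04,
        -9.06718874e-05],
       [-2.19639957e-05, -2.85052119e-01,  9.58512018e-01,
        -1.20144988e-01],
       [ 0.00000000e+00,  0.00000000e+00,  0.00000000e+00,
         1.00000000e+00]])}
```

View pics/top0.png

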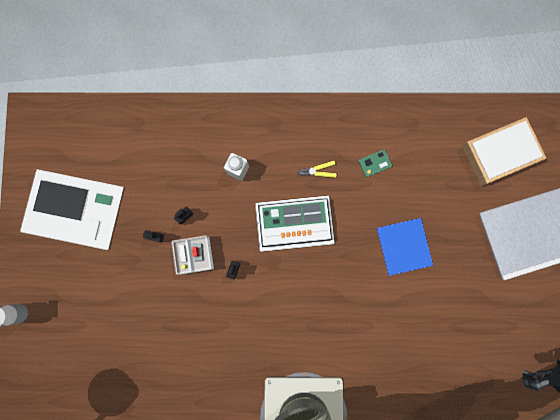

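View pics/side0.png

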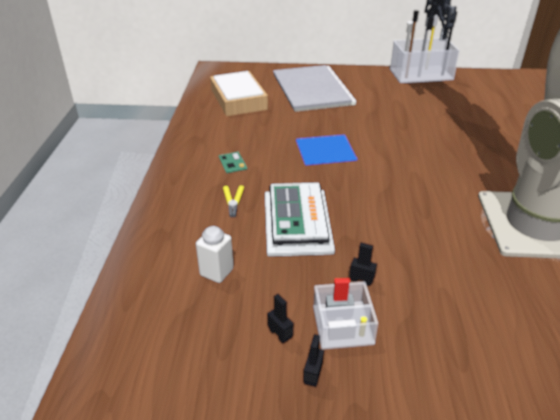

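View pics/wrist0.png

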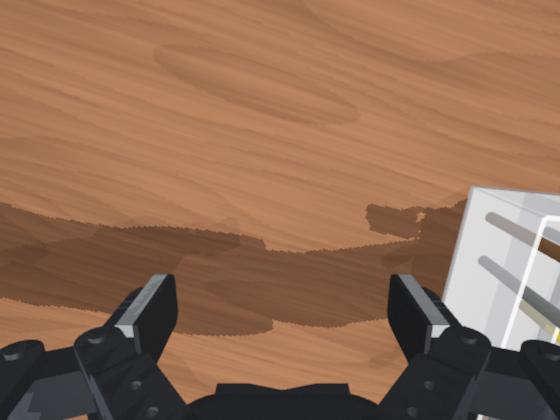

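The top view shows one roller with a red tab, in the clear organiser at about (198,253). Three all-black look-alikes stand at (183,215), (153,237) and (233,269). The blue pad is at (405,247) and the jig at (294,223). I'll enlarge to confirm and measure.

```bash
python3 - <<'E'
import cv2
t=cv2.imread('pics/top0.png'); s=cv2.imread('pics/side0.png')
def crop(im,x0,y0,w,h,f,n):
    c=cv2.resize(im[y0:y0+h,x0:x0+w],None,fx=f,fy=f,interpolation=cv2.INTER_CUBIC); cv2.imwrite(n,c)
crop(t,140,195,120,90,6,'pics/c_org.png')
crop(t,245,185,100,75,8,'pics/c_jig.png')
crop(t,365,205,80,80,7,'pics/c_pad.png')
crop(s,260,235,130,110,6,'pics/c_orgs.png')
E
```

```text
(no output)
```

View pics/c_org.png

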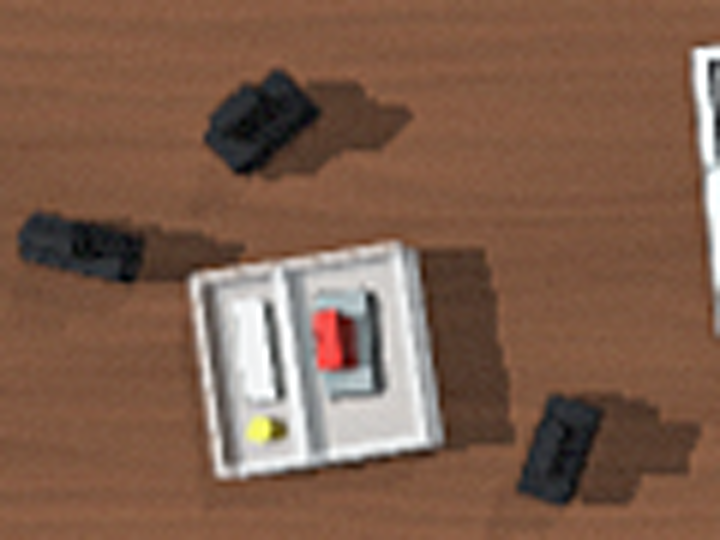

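View pics/c_jig.png

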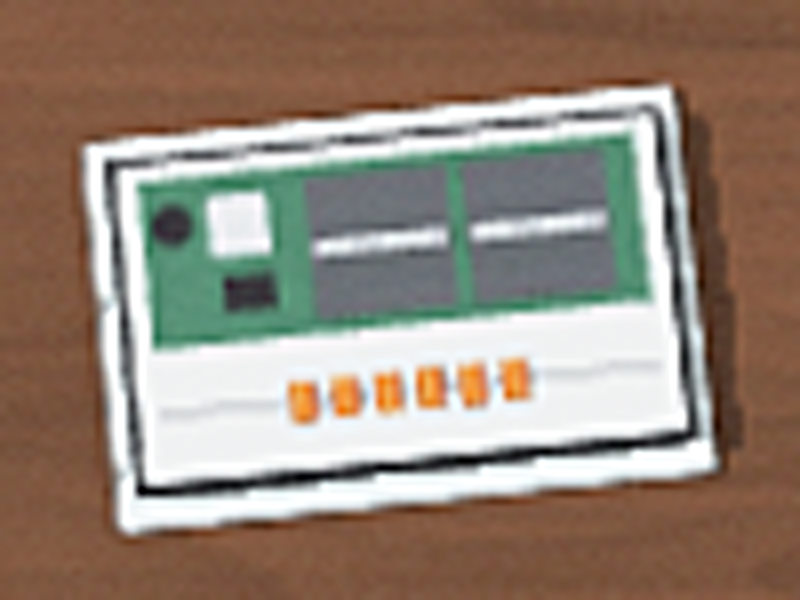

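View pics/c_pad.png

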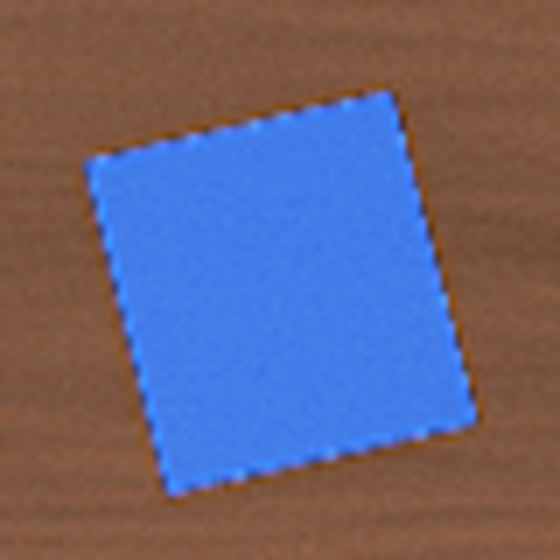

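View pics/c_orgs.png

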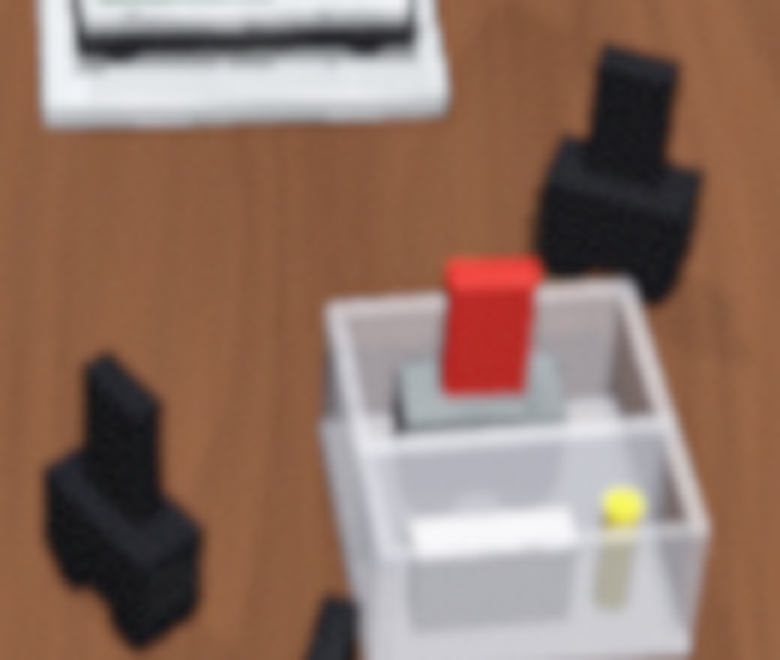

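```bash
cat > h.py <<'E'
import numpy as np, cv2
from scipy.spatial.transform import Rotation as R
from workcell import manip
def cam(name,obs=None):
    i=manip.camera_info(name); K=np.array(i["K"])
    if name=="wrist":
        T=np.eye(4);T[:3,:3]=R.from_quat(obs["ee_rot"]).as_matrix();T[:3,3]=obs["position"]
        return K,np.linalg.inv(T@i["mount"])
    return K,np.array(i["camera_from_world"])
def ray(name,uv,z,obs=None):
    K,M=cam(name,obs); d=np.linalg.inv(K)@[uv[0],uv[1],1]
    Rw=M[:3,:3].T; c=-Rw@M[:3,3]; d=Rw@d
    return c+d*(z-c[2])/d[2]
def proj(name,p,obs=None):
    K,M=cam(name,obs); q=K@(M[:3,:3]@np.asarray(p)+M[:3,3]); return q[:2]/q[2]
def cr(x,y,f,x0,y0): return ((x+.5)/f-.5+x0,(y+.5)/f-.5+y0)
def state():
    o=manip.get_obs(); r=R.from_quat(o["ee_rot"]).as_matrix()
    print("t",round(o["clock"],2),"p",np.round(o["position"],4),"xax",np.round(r[:,0],3),"yax",np.round(r[:,1],3),"zax",np.round(r[:,2],3),"F",np.round(o["ft_force"],2),"g",round(o["grip_width"],3)); return o
def snap(name,fn):
    o=manip.get_obs(); im=manip.camera(name); cv2.imwrite(fn,im); return o,im
E
python3 - <<'E'
from h import *
def show(n,pts,f,x0,y0,z):
    P=np.array([ray("top",cr(x,y,f,x0,y0),z)[:2] for x,y in pts]); print(n,np.round(P,4).tolist(),"c",np.round(P.mean(0),4)); return P
P=show("pad",[(88,160),(392,90),(476,422),(172,495)],7,365,205,.004)
print(np.linalg.norm(P[0]-P[3]),np.linalg.norm(P[0]-P[1]),np.degrees(np.arctan2(*(P[0]+P[1]-P[2]-P[3])[::-1])))
P=show("jig",[(83,145),(675,88),(716,468),(122,532)],8,245,185,.012)
print(np.linalg.norm(P[0]-P[3]),np.linalg.norm(P[0]-P[1]),np.degrees(np.arctan2(*(P[0]+P[1]-P[2]-P[3])[::-1])),np.degrees(np.arctan2(*(P[0]+P[3]-P[1]-P[2])[::-1])))
c=P.mean(0);x=(P[0]+P[1]-P[2]-P[3]);x/=np.linalg.norm(x);print("seam mid from jig",c-.035*x)
P=show("clips",[(303,402),(345,395),(389,390),(431,387),(474,383),(515,378)],8,245,185,.048)
d=P[0]-P[-1];print(np.linalg.norm(d),np.degrees(np.arctan2(d[1],d[0])))
P=show("tab",[(328,340)],6,140,195,.106)
P=show("body",[(328+0,290),(380,395)],6,140,195,.054)
P=show("org",[(190,274),(410,243),(440,442),(218,476)],6,140,195,.06)
print(np.degrees(np.arctan2(*(P[0]+P[1]-P[2]-P[3])[::-1])),np.linalg.norm(P[0]-P[1]),np.linalg.norm(P[0]-P[3]))
E
```

```text
pad [[0.5639, -0.2251], [0.5954, -0.3599], [0.4495, -0.3924], [0.4173, -0.259]] c [ 0.5065 -0.3091]
0.15047174145330616 0.1384301532142785 12.789682183847532
jig [[0.6391, 0.153], [0.6619, -0.0763], [0.5148, -0.0909], [0.4896, 0.1366]] c [0.5764 0.0306]
0.1503601292942106 0.23039871548016044 5.968605481105708 95.99878928901157
seam mid from jig [0.54155499 0.02694845]
clips [[0.5371, 0.0672], [0.5398, 0.0514], [0.5417, 0.0349], [0.5429, 0.0191], [0.5444, 0.003], [0.5464, -0.0124]] c [0.542  0.0272]
0.08013428338618077 96.63141545879165
tab [[0.4847, 0.3209]] c [0.4847 0.3209]
body [[0.5116, 0.3308], [0.4596, 0.3037]] c [0.4856 0.3172]
org [[0.5191, 0.3986], [0.5348, 0.2894], [0.4365, 0.2726], [0.4195, 0.3818]] c [0.4775 0.3356]
9.632688457334218 0.11026416340216805 0.10096230432849786
```

```bash
cat >> h.py <<'E'
def togo(goal,ydeg=None):
    "tool-axis shift (units of 80 mm) and turn (units of 45 deg) to goal xyz with tool y at world angle ydeg, tool z down"
    o=state(); r=R.from_quat(o["ee_rot"]).as_matrix()
    print("shift now",np.round(r.T@(np.array(goal)-o["position"])/.08,3))
    if ydeg is not None:
        a=np.radians(ydeg); y=np.array([np.cos(a),np.sin(a),0]); z=np.array([0,0,-1.]); G=np.column_stack([np.cross(y,z),y,z])
        print("shift in goal frame",np.round(G.T@(np.array(goal)-o["position"])/.08,3),"turn",np.round(R.from_matrix(r.T@G).as_rotvec()/(np.pi/4),3))
E
python3 -m crank '[[1,[0.53,-0.11,0],[0,0,0]],[1,[0.53,-0.11,0],[0,0,0]],[1,[0.53,-0.11,0],[0,0,0]],[1,[0.53,-0.11,0],[0,0,0]],[1,[0.53,-0.11,0],[0,0,0]]]' 40
python3 -c "
from h import *
togo([0.5,-0.1,0.25],7);togo([0.47,0.3,0.25],7)"
```

```text
clock: 0.65
position: [0.3759, -0.491, 0.2531]
ee_rot: [0.989, 0.15, -0.0, -0.0]
ft_force: [0.2, -0.1, 0.7]
grip_width: 1.0
t 0.65 p [ 0.3759 -0.491   0.2531] xax [ 0.955  0.296 -0.   ] yax [ 0.296 -0.955 -0.   ] zax [-0.  0. -1.] F [ 0.21 -0.06  0.75] g 1.0
shift now [ 2.929 -4.209  0.04 ]
shift in goal frame [4.662 2.136 0.039] turn [-0.    -0.    -1.773]
t 0.65 p [ 0.3759 -0.491   0.2531] xax [ 0.955  0.296 -0.   ] yax [ 0.296 -0.955 -0.   ] zax [-0.  0. -1.] F [ 0.21 -0.06  0.75] g 1.0
shift now [ 4.052 -9.096  0.04 ]
shift in goal frame [9.671 2.373 0.039] turn [-0.    -0.    -1.773]
```

```bash
for i in 1; do
python3 -m crank '[[1,[0.33,-0.47,0],[0,0,0]],[1,[0.33,-0.47,0],[0,0,0]],[1,[0.33,-0.47,0],[0,0,0]],[1,[0.33,-0.47,0],[0,0,0]],[1,[0.33,-0.47,0],[0,0,0]]]'
python3 -m crank '[[1,[0.30,-0.47,0],[0,0,0]],[1,[0.30,-0.47,0],[0,0,0]],[1,[0.30,-0.47,0],[0,0,0]],[1,[0.30,-0.47,0],[0,0,0]],[1,[0.2,-0.5,0],[0,0,0]]]'
done
python3 -m crank '[[1,[0,0,0],[0,0,-0.19]],[1,[0,0,0],[0,0,-0.19]],[1,[0,0,0],[0,0,-0.19]],[1,[0,0,0],[0,0,-0.19]],[1,[0,0,0],[0,0,-0.19]]]'
python3 -m crank '[[1,[0,0,0],[0,0,-0.19]],[1,[0,0,0],[0,0,-0.19]],[1,[0,0,0],[0,0,-0.19]],[1,[0,0,0],[0,0,-0.19]],[1,[0,0,0],[0,0,-0.06]]]'
python3 -c "
from h import *
togo([0.47,0.3,0.25],7)"
```

```text
clock: 1.15
position: [0.4452, -0.2716, 0.2532]
ee_rot: [0.989, 0.15, -0.0, 0.0]
ft_force: [1.0, -0.1, -0.9]
grip_width: 0.997
clock: 1.65
position: [0.4959, -0.0565, 0.2532]
ee_rot: [0.989, 0.15, 0.0, -0.0]
ft_force: [-0.0, 0.5, -0.2]
grip_width: 0.996
clock: 2.15
position: [0.4954, -0.0584, 0.2531]
ee_rot: [0.865, 0.503, -0.0, -0.0]
ft_force: [-0.5, -0.2, -0.5]
grip_width: 0.998
clock: 2.65
position: [0.4954, -0.0584, 0.2531]
ee_rot: [0.661, 0.75, -0.0, -0.0]
ft_force: [-0.8, 0.4, 0.3]
grip_width: 0.998
t 2.65 p [ 0.4954 -0.0584  0.2531] xax [-0.125  0.992  0.   ] yax [ 0.992  0.125 -0.   ] zax [-0. -0. -1.] F [-0.79  0.41  0.31] g 0.998
shift now [4.485 0.247 0.039]
shift in goal frame [4.486 0.231 0.039] turn [-0.001 -0.     0.005]
```

```bash

python3 -m crank '[[1,[0.55,0.03,0],[0,0,0]],[1,[0.55,0.03,0],[0,0,0]],[1,[0.55,0.03,0],[0,0,0]],[1,[0.55,0.03,0],[0,0,0]],[1,[0.55,0.03,0],[0,0,0]]]'
python3 -m crank '[[1,[0.55,0.03,0],[0,0,0]],[1,[0.55,0.03,0],[0,0,0]],[1,[0.3,0,0],[0,0,0]],[1,[0,0,0],[0,0,0]],[1,[0,0,0],[0,0,0]]]'
python3 - <<'E'
from h import *
state(); snap("wrist","pics/w1.png")
E
```

```text
clock: 3.15
position: [0.4806, 0.163, 0.2533]
ee_rot: [0.664, 0.748, -0.0, 0.0]
ft_force: [0.2, 1.0, -0.3]
grip_width: 0.998
clock: 3.65
position: [0.4723, 0.2732, 0.2529]
ee_rot: [0.663, 0.749, -0.0, -0.0]
ft_force: [0.7, -0.2, 1.0]
grip_width: 1.004
t 3.65 p [0.4723 0.2732 0.2529] xax [-0.121  0.993 -0.   ] yax [ 0.993  0.121 -0.001] zax [-0.001 -0.    -1.   ] F [ 0.7  -0.16  0.98] g 1.004
```

View pics/w1.png

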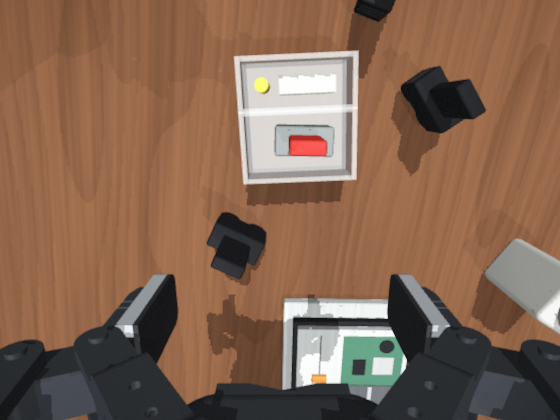

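The wrist view shows the red tab at about (308,146) on the grey body in the organiser. The black look-alikes are at (236,243), (440,98) and (375,5). I'll enlarge it to measure.

```bash
python3 - <<'E'
import cv2
t=cv2.imread('pics/w1.png')
c=cv2.resize(t[115:190,250:350],None,fx=8,fy=8,interpolation=cv2.INTER_CUBIC); cv2.imwrite('pics/c_w1.png',c)
E
```

```text
(no output)
```

View pics/c_w1.png

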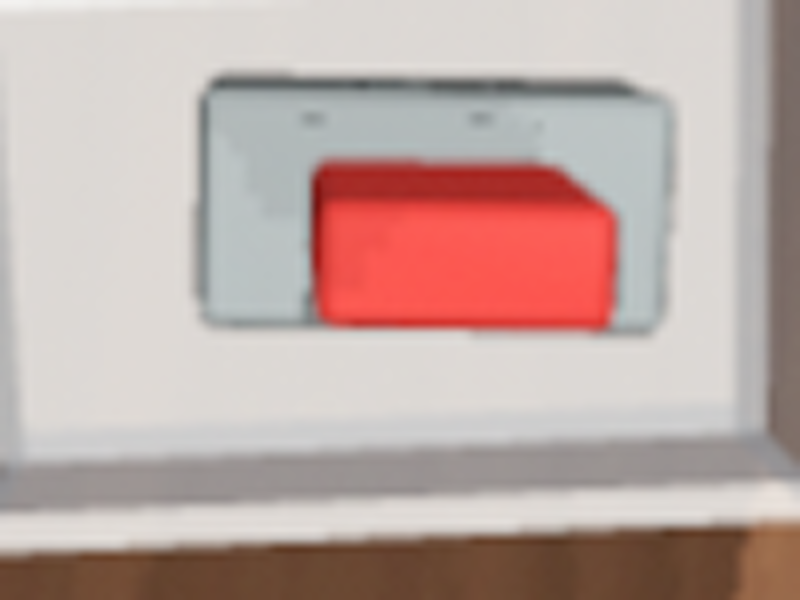

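```bash
python3 - <<'E'
from h import *
o=state()
f=lambda x,y,z: ray("wrist",cr(x,y,8,250,115),z,o)
T=np.array([f(*p,.106) for p in [(320,203),(614,208),(610,326),(322,322)]]); print(T.round(4),T.mean(0))
d=T[1]-T[0]+T[2]-T[3]; print(np.degrees(np.arctan2(d[1],d[0])),np.linalg.norm(d)/2)
B=np.array([f(*p,.054) for p in [(205,92),(670,100),(660,330),(205,325)]]); print(B.round(4),B.mean(0))
d=B[1]-B[0]+B[2]-B[3]; print(np.degrees(np.arctan2(d[1],d[0])),np.linalg.norm(d)/2)
E
```

```text
t 3.7 p [0.4727 0.2723 0.253 ] xax [-0.119  0.993 -0.001] yax [ 0.993  0.119 -0.   ] zax [-0.    -0.001 -1.   ] F [0.69 0.05 0.  ] g 1.002
[[0.4713 0.3211 0.106 ]
 [0.4981 0.3239 0.106 ]
 [0.4994 0.3132 0.106 ]
 [0.4729 0.3104 0.106 ]] [0.4854171  0.31712863 0.106     ]
5.995301124695831 0.026778275113078672
[[0.4592 0.3268 0.054 ]
 [0.5092 0.3319 0.054 ]
 [0.5121 0.3073 0.054 ]
 [0.462  0.3019 0.054 ]] [0.48561735 0.31697115 0.054     ]
6.078680866249354 0.05030503842837092
```

```bash
python3 -c "
from h import *
togo([0.4855,0.317,0.094],6)"
```

```text
t 3.7 p [0.4727 0.2723 0.253 ] xax [-0.119  0.993 -0.001] yax [ 0.993  0.119 -0.   ] zax [-0.    -0.001 -1.   ] F [0.69 0.05 0.  ] g 1.002
shift now [0.537 0.227 1.986]
shift in goal frame [0.539 0.218 1.987] turn [-0.001  0.001  0.019]
```

```bash

python3 -m crank '[[1,[0,0,0],[0,0,0.02]],[1,[0.27,0.11,0.2],[0,0,0]],[1,[0.27,0.11,0.3],[0,0,0]],[1,[0,0,0.4],[0,0,0]],[1,[0,0,0.4],[0,0,0]]]'
python3 -m crank '[[1,[0,0,0.3],[0,0,0]],[1,[0,0,0.2],[0,0,0]],[1,[0,0,0.19],[0,0,0]],[1,[0,0,0],[0,0,0]],[1,[0,0,0],[0,0,0]]]'
python3 -c "
from h import *
togo([0.4855,0.317,0.094],6); snap('wrist','pics/w2.png'); snap('side','pics/s2.png')"
```

```text
clock: 4.2
position: [0.486, 0.3175, 0.1483]
ee_rot: [0.67, 0.742, 0.0, 0.0]
ft_force: [-0.0, -0.6, -0.3]
grip_width: 1.005
clock: 4.7
position: [0.4859, 0.3181, 0.0948]
ee_rot: [0.669, 0.743, 0.0, 0.0]
ft_force: [0.0, 0.4, -0.4]
grip_width: 1.002
t 4.7 p [0.4859 0.3181 0.0948] xax [-0.104  0.995  0.   ] yax [0.995 0.104 0.001] zax [ 0.001  0.    -1.   ] F [ 0.04  0.44 -0.37] g 1.002
shift now [-0.014 -0.006  0.01 ]
shift in goal frame [-0.014 -0.006  0.01 ] turn [ 0.001 -0.    -0.001]
```

View pics/w2.png

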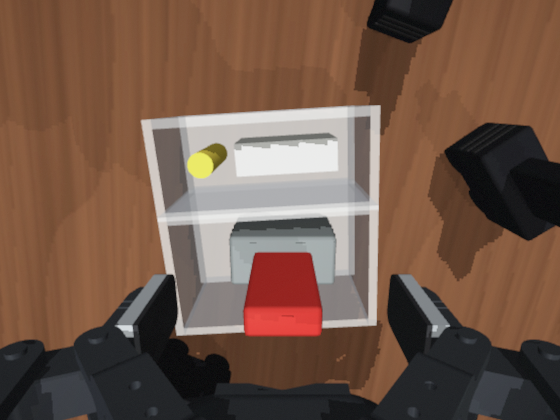

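View pics/s2.png

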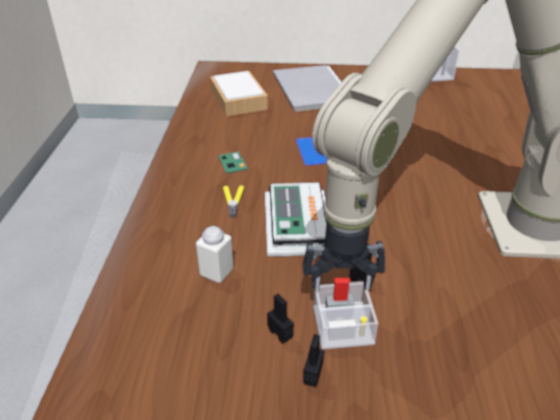

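The tab is centred between the open fingers, at about x=284 of 282 in the wrist view. Closing now.

```bash

python3 -m crank '[[-1,[0,0,0],[0,0,0]],[-1,[0,0,0],[0,0,0]],[-1,[0,0,0],[0,0,0]],[-1,[0,0,0],[0,0,0]],[-1,[0,0,0],[0,0,0]]]' 40
python3 -m crank '[[-1,[0,0,0],[0,0,0]],[-1,[0,0,0],[0,0,0]],[-1,[0,0,-0.1],[0,0,0]],[-1,[0,0,-0.1],[0,0,0]],[-1,[0,0,-0.1],[0,0,0]]]' 40
python3 -c "
from h import *
state(); snap('side','pics/s3.png')"
```

```text
clock: 5.3
position: [0.4855, 0.3181, 0.0943]
ee_rot: [0.669, 0.743, 0.0, 0.0]
ft_force: [-1.0, -0.5, 2.7]
grip_width: 0.319
clock: 5.8
position: [0.4854, 0.318, 0.1188]
ee_rot: [0.669, 0.743, 0.0, 0.0]
ft_force: [0.0, -0.1, -1.0]
grip_width: 0.319
t 5.8 p [0.4854 0.318  0.1188] xax [-0.104  0.995  0.   ] yax [0.995 0.104 0.   ] zax [ 0.  0. -1.] F [ 0.02 -0.14 -0.98] g 0.319
```

View pics/s3.png

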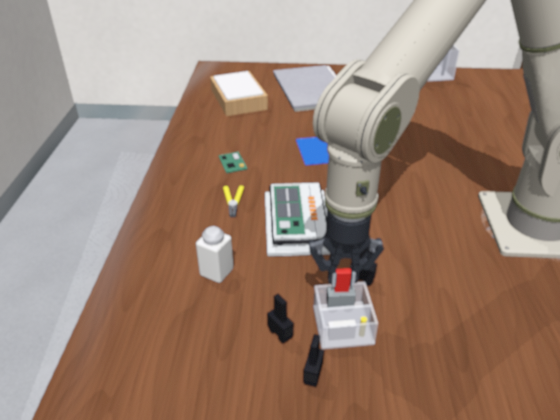

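```bash

python3 -m crank '[[-1,[0,0,-0.2],[0,0,0]],[-1,[0,0,-0.4],[0,0,0]],[-1,[0,0,-0.4],[0,0,0]],[-1,[0,0,-0.3],[0,0,0]],[-1,[0,0,-0.1],[0,0,0]]]'
python3 -c "
from h import *
togo([0.5065,-0.309,0.2],-84)"
```

```text
clock: 6.35
position: [0.4861, 0.3189, 0.2336]
ee_rot: [0.669, 0.743, 0.002, 0.001]
ft_force: [0.4, -0.1, -1.5]
grip_width: 0.319
t 6.35 p [0.4861 0.3189 0.2336] xax [-0.104  0.995  0.002] yax [0.995 0.104 0.004] zax [ 0.004  0.002 -1.   ] F [ 0.44 -0.09 -1.45] g 0.319
shift now [-7.833 -0.568  0.405]
shift in goal frame [-0.566  7.833  0.42 ] turn [ 0.002 -0.006  2.   ]
```

```bash

python3 -m crank '[[-1,[-0.3,-0.02,0],[0,0,0]],[-1,[-0.45,-0.03,0],[0,0,0]],[-1,[-0.45,-0.03,0],[0,0,0]],[-1,[-0.45,-0.03,0],[0,0,0]],[-1,[-0.45,-0.03,0],[0,0,0]]]'
python3 -m crank '[[-1,[-0.45,-0.03,0],[0,0,0]],[-1,[-0.45,-0.03,0],[0,0,0]],[-1,[-0.45,-0.03,0],[0,0,0]],[-1,[-0.45,-0.03,0],[0,0,0]],[-1,[-0.45,-0.03,0],[0,0,0]]]'
python3 -m crank '[[-1,[-0.45,-0.03,0],[0,0,0]],[-1,[-0.45,-0.03,0],[0,0,0]],[-1,[-0.45,-0.03,0],[0,0,0]],[-1,[-0.45,-0.03,0],[0,0,0]],[-1,[-0.45,-0.03,0],[0,0,0]]]'
python3 -m crank '[[-1,[-0.45,-0.03,0],[0,0,0]],[-1,[-0.45,-0.03,0],[0,0,0]],[-1,[-0.3,-0.03,0],[0,0,0]],[-1,[0,0,0],[0,0,0]],[-1,[0,0,0],[0,0,0]]]'
python3 -c "
from h import *
togo([0.5065,-0.309,0.2],-84);print(manip.get_obs()['joint_pos'])"
```

```text
clock: 6.85
position: [0.4913, 0.1481, 0.2296]
ee_rot: [0.669, 0.743, -0.0, -0.0]
ft_force: [0.6, -0.7, -2.8]
grip_width: 0.316
clock: 7.35
position: [0.4981, -0.032, 0.2297]
ee_rot: [0.669, 0.743, -0.0, -0.0]
ft_force: [1.0, 0.2, -1.1]
grip_width: 0.32
clock: 7.85
position: [0.505, -0.2121, 0.2296]
ee_rot: [0.669, 0.743, -0.0, -0.0]
ft_force: [0.9, 0.2, -1.4]
grip_width: 0.32
clock: 8.35
position: [0.508, -0.3069, 0.2293]
ee_rot: [0.669, 0.743, 0.0, -0.001]
ft_force: [0.5, 0.6, -1.8]
grip_width: 0.318
t 8.35 p [ 0.508  -0.3069  0.2293] xax [-0.104  0.995  0.001] yax [ 0.995  0.104 -0.001] zax [-0.001  0.001 -1.   ] F [ 0.53  0.59 -1.79] g 0.318
shift now [-0.025 -0.021  0.367]
shift in goal frame [-0.021  0.025  0.367] turn [-0.002 -0.     1.999]
[ 0.84003265  0.31397849 -0.45799928  1.56109899  0.14143167  1.30105549
  0.46733726]
```

```bash

python3 -m crank '[[-1,[0,0,0],[0,0,0.18]],[-1,[0,0,0],[0,0,0.18]],[-1,[0,0,0],[0,0,0.18]],[-1,[0,0,0],[0,0,0.18]],[-1,[0,0,0],[0,0,0.18]]]'
python3 -m crank '[[-1,[0,0,0],[0,0,0.18]],[-1,[0,0,0],[0,0,0.18]],[-1,[0,0,0],[0,0,0.18]],[-1,[0,0,0],[0,0,0.18]],[-1,[0,0,0],[0,0,0.18]]]'
python3 -m crank '[[-1,[0,0,0],[0,0,0.18]],[-1,[0,0,0.3],[0,0,0.02]],[-1,[0,0,0.4],[0,0,0]],[-1,[0,0,0.3],[0,0,0]],[-1,[0,0,0],[0,0,0]]]'
python3 -c "
from h import *
togo([0.5065,-0.309,0.0953],-84);print(manip.get_obs()['joint_pos']); snap('top','pics/t4.png');snap('side','pics/s4.png')
import cv2
c=cv2.imread('pics/s4.png')[90:240,270:430]; cv2.imwrite('pics/c_s4.png',cv2.resize(c,None,fx=4.8,fy=4,interpolation=cv2.INTER_CUBIC))"
```

```text
clock: 8.85
position: [0.5086, -0.3053, 0.2301]
ee_rot: [0.886, 0.464, 0.0, -0.0]
ft_force: [0.3, -0.2, -1.8]
grip_width: 0.323
clock: 9.35
position: [0.5086, -0.3053, 0.23]
ee_rot: [0.992, 0.129, 0.0, -0.0]
ft_force: [-0.2, -0.0, -1.2]
grip_width: 0.317
clock: 9.85
position: [0.5067, -0.3045, 0.1467]
ee_rot: [0.999, 0.053, -0.003, -0.002]
ft_force: [0.2, -0.3, -1.8]
grip_width: 0.323
t 9.85 p [ 0.5067 -0.3045  0.1467] xax [ 0.994  0.106 -0.005] yax [ 0.106 -0.994 -0.004] zax [-0.005  0.004 -1.   ] F [ 0.17 -0.28 -1.76] g 0.323
shift now [-0.006  0.058  0.642]
shift in goal frame [-0.009  0.055  0.642] turn [-0.005  0.006  0.002]
[ 0.67279967  0.35633444 -0.25422195  1.66698932  0.09567338  1.13688639
 -1.07129547]
```

View pics/c_s4.png

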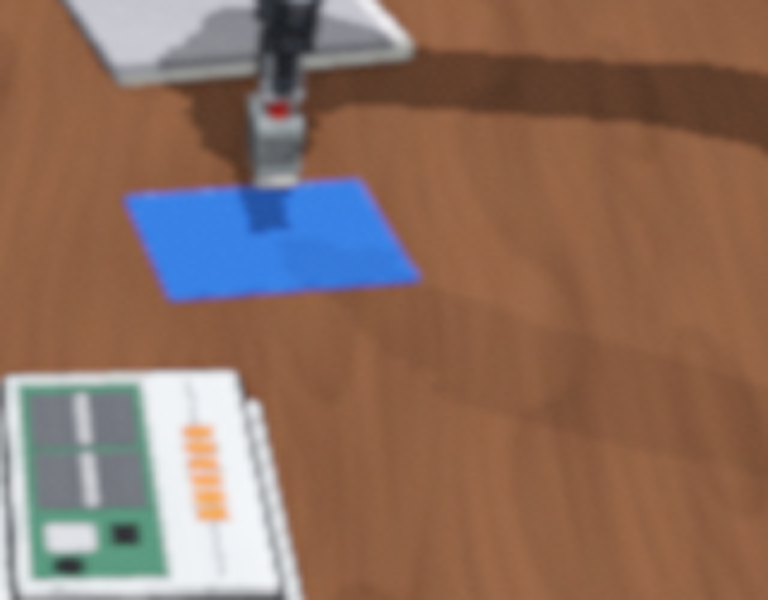

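The roller hangs upright above the pad. Lowering gently.

```bash

python3 -m crank '[[-1,[0,0.05,0.2],[0,0,0]],[-1,[0,0,0.2],[0,0,0]],[-1,[0,0,0.15],[0,0,0]],[-1,[0,0,0.06],[0,0,0]],[-1,[0,0,0],[0,0,0]]]'
python3 -c "
from h import *
togo([0.5065,-0.309,0.0945],-84)"
```

```text
clock: 10.45
position: [0.5086, -0.3109, 0.1008]
ee_rot: [0.999, 0.052, -0.0, -0.0]
ft_force: [0.6, 0.1, -1.4]
grip_width: 0.32
t 10.45 p [ 0.5086 -0.3109  0.1008] xax [ 0.995  0.104 -0.001] yax [ 0.104 -0.995 -0.   ] zax [-0.001  0.    -1.   ] F [ 0.56  0.07 -1.37] g 0.32
shift now [-0.024 -0.026  0.079]
shift in goal frame [-0.024 -0.026  0.079] turn [-0.001  0.001 -0.   ]
```

```bash

python3 -m crank '[[-1,[0,0,0.03],[0,0,0]],[-1,[0,0,0.02],[0,0,0]],[-1,[0,0,0.01],[0,0,0]],[-1,[0,0,0.01],[0,0,0]],[-1,[0,0,0],[0,0,0]]]'
python3 -c "
from h import *
togo([0.5065,-0.309,0.0945],-84)"
```

```text
clock: 10.95
position: [0.5088, -0.311, 0.0958]
ee_rot: [0.999, 0.052, 0.0, 0.0]
ft_force: [-0.1, -1.2, -1.8]
grip_width: 0.319
t 10.95 p [ 0.5088 -0.311   0.0958] xax [0.995 0.104 0.   ] yax [ 0.104 -0.995  0.   ] zax [ 0. -0. -1.] F [-0.15 -1.25 -1.8 ] g 0.319
shift now [-0.026 -0.028  0.016]
shift in goal frame [-0.026 -0.028  0.016] turn [ 0. -0. -0.]
```

```bash

python3 -m crank '[[-1,[0,0,0.01],[0,0,0]],[-1,[0,0,0.01],[0,0,0]],[-1,[0,0,0],[0,0,0]],[-1,[0,0,0],[0,0,0]],[-1,[0,0,0],[0,0,0]]]'
python3 -c "
from h import *
state()"
```

```text
clock: 11.45
position: [0.5089, -0.3111, 0.0943]
ee_rot: [0.999, 0.052, 0.0, 0.0]
ft_force: [0.5, 1.0, 0.1]
grip_width: 0.324
t 11.45 p [ 0.5089 -0.3111  0.0943] xax [0.995 0.104 0.   ] yax [ 0.104 -0.995  0.   ] zax [ 0. -0. -1.] F [0.49 0.97 0.1 ] g 0.324
```

Contact made: the weight has come off the wrist. Opening.

```bash

python3 -m crank '[[0,[0,0,0],[0,0,0]],[1,[0,0,0],[0,0,0]],[1,[0,0,0],[0,0,0]],[1,[0,0,0],[0,0,0]],[1,[0,0,0],[0,0,0]]]'
python3 -c "
from h import *
state(); snap('wrist','pics/w5.png'); snap('top','pics/t5.png')
c=cv2.imread('pics/t5.png')[195:295,345:465]; cv2.imwrite('pics/c_t5.png',cv2.resize(c,None,fx=6,fy=6,interpolation=cv2.INTER_CUBIC))"
```

```text
clock: 11.95
position: [0.5088, -0.311, 0.0941]
ee_rot: [0.999, 0.052, 0.0, 0.0]
ft_force: [-0.1, -0.7, -0.0]
grip_width: 1.002
t 11.95 p [ 0.5088 -0.311   0.0941] xax [0.995 0.104 0.   ] yax [ 0.104 -0.995  0.   ] zax [ 0. -0. -1.] F [-0.09 -0.74 -0.01] g 1.002
```

View pics/w5.png

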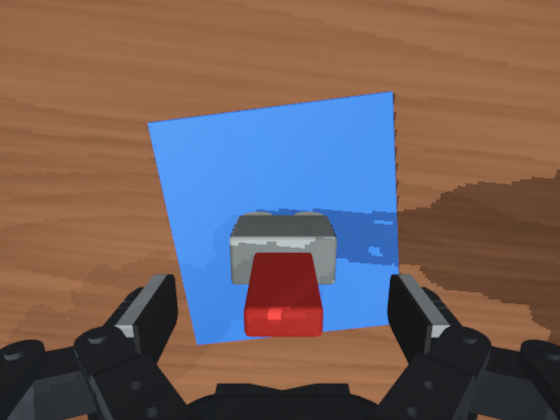

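View pics/c_t5.png

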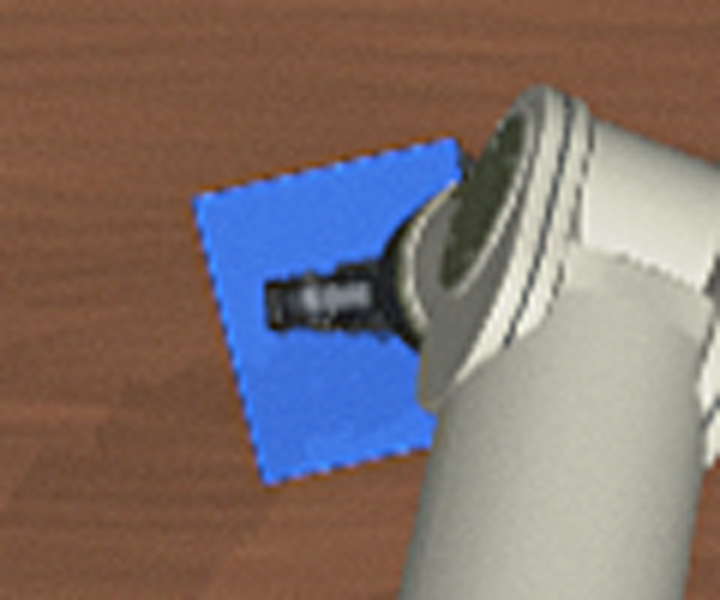

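Step 1 holds: the roller stands upright and centred on the pad at wrist (283,300), fingers well clear. Descending to take it low by the body. The palm stays about 4 mm above the tab top.

```bash

python3 -m crank '[[1,[0,0,0.1],[0,0,0]],[1,[0,0,0.15],[0,0,0]],[1,[0,0,0.1],[0,0,0]],[1,[0,0,0.06],[0,0,0]],[1,[0,0,0],[0,0,0]]]'
python3 -c "
from h import *
togo([0.5088,-0.311,0.0585],-84)"
```

```text
clock: 12.55
position: [0.5082, -0.3107, 0.0601]
ee_rot: [0.999, 0.052, -0.001, -0.001]
ft_force: [-0.1, -0.1, -0.3]
grip_width: 1.0
t 12.55 p [ 0.5082 -0.3107  0.0601] xax [ 0.995  0.104 -0.001] yax [ 0.104 -0.995 -0.001] zax [-0.002  0.001 -1.   ] F [-0.1  -0.15 -0.3 ] g 1.0
shift now [0.007 0.005 0.02 ]
shift in goal frame [0.007 0.005 0.02 ] turn [-0.001  0.002 -0.   ]
```

```bash

python3 -m crank '[[1,[0,0,0.01],[0,0,0]],[1,[0,0,0],[0,0,0]],[-1,[0,0,0],[0,0,0]],[-1,[0,0,0],[0,0,0]],[-1,[0,0,0],[0,0,0]]]' 70
python3 -m crank '[[-1,[0,0,0],[0,0,0]],[-1,[0,0,0],[0,0,0]],[-1,[0,0,0],[0,0,0]],[-1,[0,0,0],[0,0,0]],[-1,[0,0,0],[0,0,0]]]' 70
python3 -c "
from h import *
state(); snap('wrist','pics/w6.png'); snap('side','pics/s6.png')
c=cv2.imread('pics/s6.png')[90:190,270:390]; cv2.imwrite('pics/c_s6.png',cv2.resize(c,None,fx=6,fy=6,interpolation=cv2.INTER_CUBIC))"
```

```text
clock: 13.05
position: [0.5092, -0.3112, 0.0614]
ee_rot: [0.999, 0.052, 0.001, 0.0]
ft_force: [0.0, -0.1, 1.4]
grip_width: 0.592
clock: 13.55
position: [0.5092, -0.3113, 0.0613]
ee_rot: [0.999, 0.052, 0.001, 0.0]
ft_force: [-0.7, -0.0, 4.8]
grip_width: 0.586
t 13.55 p [ 0.5092 -0.3113  0.0613] xax [0.995 0.104 0.001] yax [ 0.104 -0.995  0.001] zax [ 0.001 -0.001 -1.   ] F [-0.69 -0.03  4.76] g 0.586
```

View pics/w6.png

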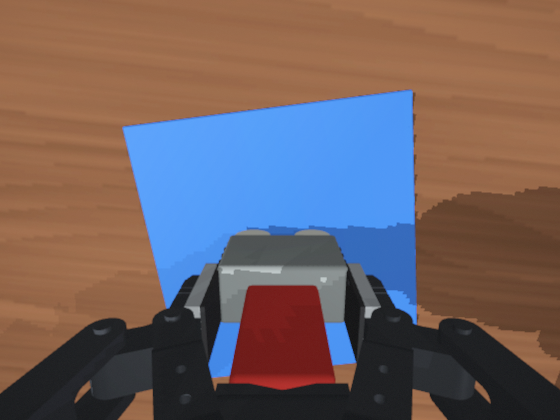

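View pics/c_s6.png

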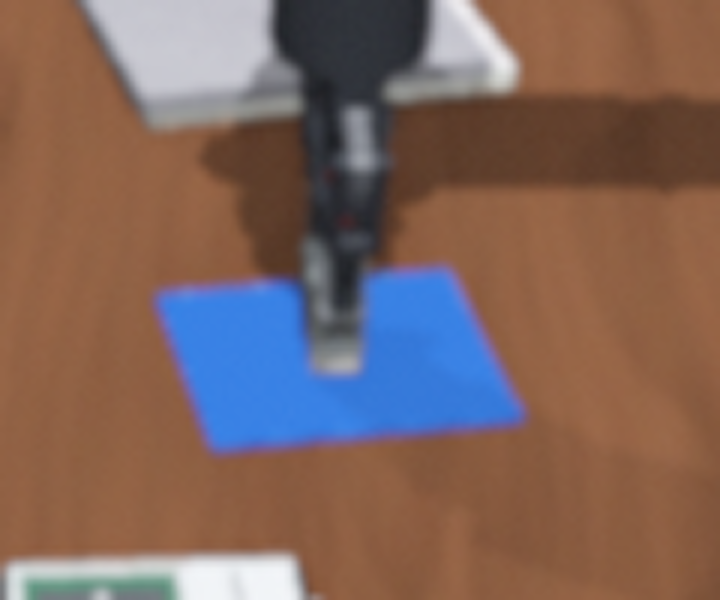

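The roller is gripped low, with the pads on both ribbed ends. The grasp point is about 21 mm above the body centre. Lifting it and carrying it to seam_right.

```bash

python3 -m crank '[[-1,[0,0,-0.1],[0,0,0]],[-1,[0,0,-0.3],[0,0,0]],[-1,[0,0,-0.4],[0,0,0]],[-1,[0,0,-0.4],[0,0,0]],[-1,[0,0,-0.2],[0,0,0]]]'
python3 -c "
from h import *
togo([0.550,-0.0485,0.16],-83.8); snap('wrist','pics/w7.png')"
```

```text
clock: 14.15
position: [0.5095, -0.3113, 0.1758]
ee_rot: [0.999, 0.052, 0.001, 0.001]
ft_force: [0.3, 0.0, -1.5]
grip_width: 0.585
t 14.15 p [ 0.5095 -0.3113  0.1758] xax [0.995 0.104 0.003] yax [ 0.104 -0.995  0.002] zax [ 0.003 -0.002 -1.   ] F [ 0.32  0.02 -1.54] g 0.585
shift now [ 0.845 -3.215  0.193]
shift in goal frame [ 0.858 -3.211  0.197] turn [ 0.002 -0.003 -0.005]
```

View pics/w7.png

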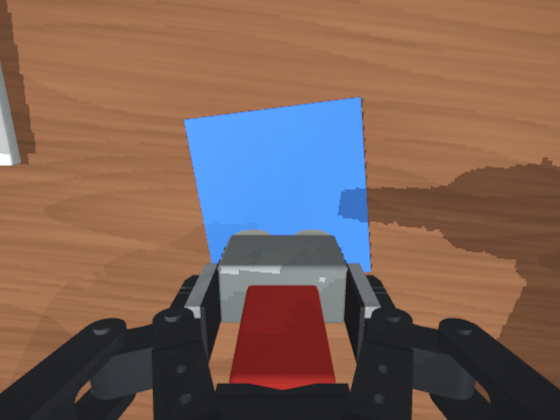

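```bash

python3 -m crank '[[-1,[0.06,-0.21,0],[0,0,0]],[-1,[0.11,-0.4,0],[0,0,0]],[-1,[0.11,-0.4,0],[0,0,0]],[-1,[0.11,-0.4,0],[0,0,0]],[-1,[0.11,-0.4,0],[0,0,0]]]'
python3 -m crank '[[-1,[0.11,-0.4,0],[0,0,0]],[-1,[0.11,-0.4,0],[0,0,0]],[-1,[0.11,-0.4,0],[0,0,0]],[-1,[0.03,-0.2,0],[0,0,0]],[-1,[0,0,0],[0,0,0]]]'
python3 -c "
from h import *
togo([0.550,-0.0485,0.112],-83.8); snap('wrist','pics/w8.png');snap('side','pics/s8.png')
c=cv2.imread('pics/s8.png')[150:270,240:400]; cv2.imwrite('pics/c_s8.png',cv2.resize(c,None,fx=5,fy=5,interpolation=cv2.INTER_CUBIC))"
```

```text
clock: 14.7
position: [0.5327, -0.1602, 0.171]
ee_rot: [0.999, 0.053, -0.001, -0.001]
ft_force: [0.5, -0.3, -1.2]
grip_width: 0.588
clock: 15.2
position: [0.5496, -0.044, 0.1712]
ee_rot: [0.998, 0.055, -0.001, -0.001]
ft_force: [-0.1, -0.7, -1.0]
grip_width: 0.585
t 15.2 p [ 0.5496 -0.044   0.1712] xax [ 0.994  0.11  -0.002] yax [ 0.11  -0.994 -0.002] zax [-0.002  0.002 -1.   ] F [-0.11 -0.66 -1.01] g 0.585
shift now [0.    0.058 0.74 ]
shift in goal frame [-0.001  0.056  0.74 ] turn [-0.002  0.002  0.002]
```

View pics/w8.png

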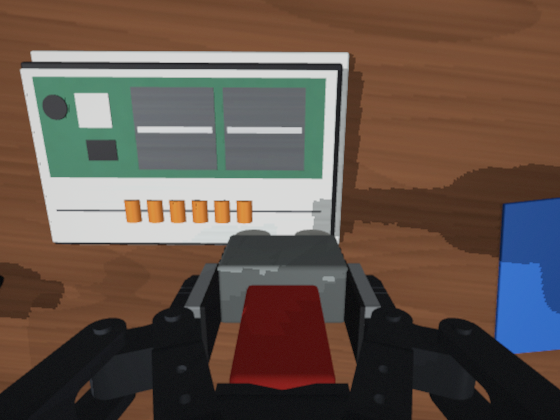

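View pics/c_s8.png

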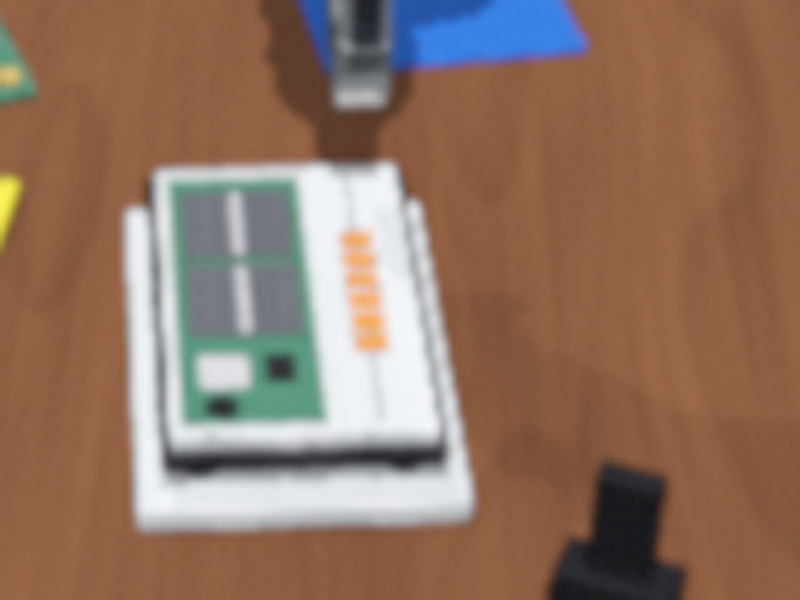

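The roller hangs over the jig's near end. In the wrist view the clips run from (133,211) to (245,212), with the seam line from (57,211) to (320,211). Cross-checking the seam from this view.

```bash
python3 - <<'E'
from h import *
o=manip.get_obs()
P=np.array([ray("wrist",p,.047,o)[:2] for p in [(133,210),(244.5,211)]]);print(P,P.mean(0))
d=P[0]-P[1];print(np.degrees(np.arctan2(d[1],d[0])),np.linalg.norm(d))
P=np.array([ray("wrist",p,.044,o)[:2] for p in [(57,210.5),(320,212)]]);print(P)
d=P[0]-P[1];print(np.degrees(np.arctan2(d[1],d[0])))
# predicted wheels underside in tool
E
```

```text
[[ 0.53927937  0.05689717]
 [ 0.54690569 -0.02171817]] [0.54309253 0.0175895 ]
95.54081228341258 0.07898437819265902
[[ 0.53212568  0.11233517]
 [ 0.55098947 -0.07547069]]
95.73572321763216
```

```bash
python3 -c "
from h import *
togo([0.550,-0.0485,0.106],-83.9)"
```

```text
t 15.3 p [ 0.5497 -0.0481  0.1714] xax [ 0.994  0.105 -0.002] yax [ 0.105 -0.994 -0.   ] zax [-0.002 -0.    -1.   ] F [-0.04 -0.34 -2.05] g 0.585
shift now [0.005 0.006 0.818]
shift in goal frame [0.004 0.005 0.818] turn [-0.     0.002 -0.001]
```

```bash

python3 -m crank '[[-1,[0,0.05,0.2],[0,0,0]],[-1,[0,0,0.3],[0,0,0]],[-1,[0,0,0.22],[0,0,0]],[-1,[0,0,0.06],[0,0,0]],[-1,[0,0,0],[0,0,0]]]'
python3 -m crank '[[-1,[0,0,0],[0,0,0]],[-1,[0,0,0.02],[0,0,0]],[-1,[0,0,0],[0,0,0]],[-1,[0,0,0],[0,0,0]],[-1,[0,0,0],[0,0,0]]]'
python3 -c "
from h import *
state()"
```

```text
clock: 15.8
position: [0.5502, -0.0532, 0.1094]
ee_rot: [0.999, 0.052, -0.001, -0.0]
ft_force: [-0.1, -0.5, -1.4]
grip_width: 0.59
clock: 16.3
position: [0.551, -0.0524, 0.1088]
ee_rot: [0.999, 0.052, 0.0, 0.0]
ft_force: [1.3, -0.2, -0.9]
grip_width: 0.585
t 16.3 p [ 0.551  -0.0524  0.1088] xax [0.995 0.104 0.   ] yax [ 0.104 -0.995  0.   ] zax [ 0. -0. -1.] F [ 1.32 -0.23 -0.87] g 0.585
```

```bash

python3 -m crank '[[-1,[0,0,0.02],[0,0,0]],[-1,[0,0,0.02],[0,0,0]],[-1,[0,0,0.02],[0,0,0]],[-1,[0,0,0],[0,0,0]],[-1,[0,0,0],[0,0,0]]]'
python3 -c "
from h import *
state()"
```

```text
clock: 16.8
position: [0.5508, -0.0524, 0.1036]
ee_rot: [0.999, 0.052, -0.0, 0.0]
ft_force: [0.7, -0.2, -1.2]
grip_width: 0.588
t 16.8 p [ 0.5508 -0.0524  0.1036] xax [ 0.995  0.104 -0.   ] yax [ 0.104 -0.995 -0.   ] zax [-0. -0. -1.] F [ 0.72 -0.24 -1.19] g 0.588
```

```bash

python3 -m crank '[[-1,[0,0,0.01],[0,0,0]],[-1,[0,0,0.02],[0,0,0]],[-1,[0,0,0.01],[0,0,0]],[-1,[0,0,0],[0,0,0]],[-1,[0,0,0],[0,0,0]]]'
python3 -c "
from h import *
state()"
```

```text
clock: 17.3
position: [0.551, -0.0524, 0.1007]
ee_rot: [0.999, 0.052, 0.0, 0.0]
ft_force: [0.4, -0.1, 0.4]
grip_width: 0.589
t 17.3 p [ 0.551  -0.0524  0.1007] xax [0.995 0.104 0.   ] yax [ 0.104 -0.995  0.   ] zax [ 0. -0. -1.] F [ 0.44 -0.14  0.38] g 0.589
```

```bash

python3 -m crank '[[-1,[0,0,0.02],[0,0,0]],[-1,[0,0,0.02],[0,0,0]],[-1,[0,0,0.01],[0,0,0]],[-1,[0,0,0],[0,0,0]],[-1,[0,0,0],[0,0,0]]]'
python3 -c "
from h import *
state()"
```

```text
clock: 17.8
position: [0.5511, -0.0524, 0.0969]
ee_rot: [0.999, 0.052, 0.0, 0.0]
ft_force: [-2.0, -0.4, 6.6]
grip_width: 0.587
t 17.8 p [ 0.5511 -0.0524  0.0969] xax [0.995 0.104 0.001] yax [ 0.104 -0.995  0.   ] zax [ 0.001 -0.    -1.   ] F [-2.03 -0.44  6.57] g 0.587
```

Contact was at TCP z≈0.101. The bed is now down about 4 mm with about 8 N on it. Starting to roll toward seam_left at 4 mm per row.

```bash

python3 -m crank '[[-1,[0,-0.03,0],[0,0,0]],[-1,[0,-0.05,0],[0,0,0]],[-1,[0,-0.05,0],[0,0,0]],[-1,[0,-0.05,0],[0,0,0]],[-1,[0,-0.05,0],[0,0,0]]]'
python3 -c "
from h import *
state()"
```

```text
clock: 18.3
position: [0.5494, -0.035, 0.097]
ee_rot: [0.999, 0.052, 0.001, 0.001]
ft_force: [-1.1, -3.9, 6.5]
grip_width: 0.586
t 18.3 p [ 0.5494 -0.035   0.097 ] xax [0.995 0.103 0.001] yax [ 0.103 -0.995  0.001] zax [ 0.001 -0.001 -1.   ] F [-1.13 -3.89  6.47] g 0.586
```

```bash

python3 -m crank '[[-1,[0,-0.05,0],[0,0,0]],[-1,[0,-0.05,0],[0,0,0]],[-1,[0,-0.05,0],[0,0,0]],[-1,[0,-0.05,0],[0,0,0]],[-1,[0,-0.05,0],[0,0,0]]]'
python3 -c "
from h import *
state();snap('wrist','pics/w9.png')"
```

```text
clock: 18.8
position: [0.5473, -0.0148, 0.0971]
ee_rot: [0.999, 0.052, 0.001, 0.0]
ft_force: [-0.8, -0.1, 7.7]
grip_width: 0.587
t 18.8 p [ 0.5473 -0.0148  0.0971] xax [0.995 0.104 0.001] yax [ 0.104 -0.995  0.001] zax [ 0.001 -0.001 -1.   ] F [-0.81 -0.13  7.72] g 0.587
```

View pics/w9.png

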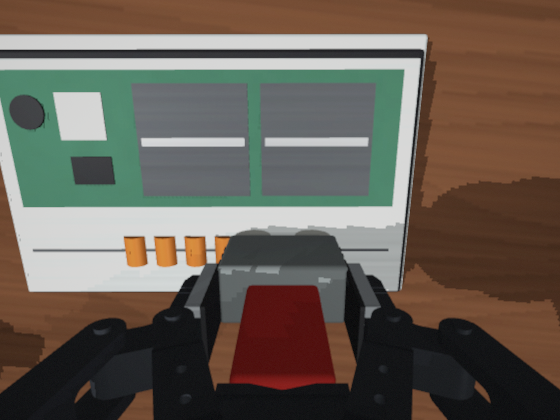

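The wheels (seen at y≈235) track the seam line (y≈249), and clips 6 to 3 are still standing ahead of the roller. The force is steady at about 9 N, so I'll continue.

```bash

python3 -m crank '[[-1,[0,-0.05,0],[0,0,0]],[-1,[0,-0.05,0],[0,0,0]],[-1,[0,-0.05,0],[0,0,0]],[-1,[0,-0.05,0],[0,0,0]],[-1,[0,-0.05,0],[0,0,0]]]'
python3 -m crank '[[-1,[0,-0.05,0],[0,0,0]],[-1,[0,-0.05,0],[0,0,0]],[-1,[0,-0.05,0],[0,0,0]],[-1,[0,-0.05,0],[0,0,0]],[-1,[0,-0.05,0],[0,0,0]]]'
python3 -c "
from h import *
togo([0.5335,0.1026,0.097],-83.9)"
```

```text
clock: 19.35
position: [0.5453, 0.0057, 0.0971]
ee_rot: [0.999, 0.052, 0.001, 0.0]
ft_force: [-1.7, -1.2, 6.4]
grip_width: 0.584
clock: 19.85
position: [0.5433, 0.0248, 0.0971]
ee_rot: [0.999, 0.052, 0.001, 0.001]
ft_force: [-0.0, -3.2, 6.5]
grip_width: 0.584
t 19.85 p [0.5433 0.0248 0.0971] xax [0.995 0.104 0.001] yax [ 0.104 -0.995  0.001] zax [ 0.001 -0.001 -1.   ] F [-0.03 -3.18  6.48] g 0.584
shift now [-0.021 -0.98  -0.001]
shift in goal frame [-0.018 -0.98   0.001] turn [ 0.002 -0.002 -0.003]
```

```bash

python3 -m crank '[[-1,[-0.002,-0.05,0],[0,0,0]],[-1,[0,-0.05,0],[0,0,0]],[-1,[0,-0.05,0],[0,0,0]],[-1,[0,-0.05,0],[0,0,0]],[-1,[0,-0.05,0],[0,0,0]]]'
python3 -m crank '[[-1,[-0.002,-0.05,0],[0,0,0]],[-1,[0,-0.05,0],[0,0,0]],[-1,[0,-0.05,0],[0,0,0]],[-1,[0,-0.05,0],[0,0,0]],[-1,[0,-0.05,0],[0,0,0]]]'
python3 -m crank '[[-1,[-0.002,-0.05,0],[0,0,0]],[-1,[0,-0.05,0],[0,0,0]],[-1,[0,-0.05,0],[0,0,0]],[-1,[0,-0.05,0],[0,0,0]],[-1,[0,-0.05,0],[0,0,0]]]'
python3 -m crank '[[-1,[0,-0.05,0],[0,0,0]],[-1,[0,-0.05,0],[0,0,0]],[-1,[0,-0.05,0],[0,0,0]],[-1,[0,-0.03,0],[0,0,0]],[-1,[0,0,0],[0,0,0]]]'
python3 -c "
from h import *
togo([0.5335,0.1026,0.097],-83.9);snap('top','pics/t10.png');snap('side','pics/s10.png');snap('wrist','pics/w10.png')
for n in 'ts':
  im=cv2.imread(f'pics/{n}10.png');c=im[185:260,245:345] if n=='t' else im[170:260,255:355]
  cv2.imwrite(f'pics/c_{n}10.png',cv2.resize(c,None,fx=6.6,fy=6.6,interpolation=cv2.INTER_CUBIC))"
```

```text
clock: 20.35
position: [0.5413, 0.0445, 0.0971]
ee_rot: [0.999, 0.052, 0.001, 0.001]
ft_force: [-1.2, -5.0, 7.7]
grip_width: 0.591
clock: 20.85
position: [0.539, 0.0652, 0.0972]
ee_rot: [0.999, 0.052, 0.001, 0.0]
ft_force: [-0.2, 1.5, 7.1]
grip_width: 0.585
clock: 21.35
position: [0.5368, 0.0852, 0.0972]
ee_rot: [0.999, 0.052, 0.001, 0.0]
ft_force: [0.4, -1.5, 5.5]
grip_width: 0.585
clock: 21.85
position: [0.5353, 0.1, 0.0972]
ee_rot: [0.999, 0.052, 0.001, -0.0]
ft_force: [0.3, 0.2, 6.8]
grip_width: 0.587
t 21.85 p [0.5353 0.1    0.0972] xax [0.995 0.105 0.002] yax [ 0.105 -0.995 -0.   ] zax [ 0.002  0.    -1.   ] F [0.33 0.16 6.76] g 0.587
shift now [-0.019 -0.035  0.003]
shift in goal frame [-0.019 -0.035  0.003] turn [-0.    -0.003 -0.002]
```

View pics/c_t10.png

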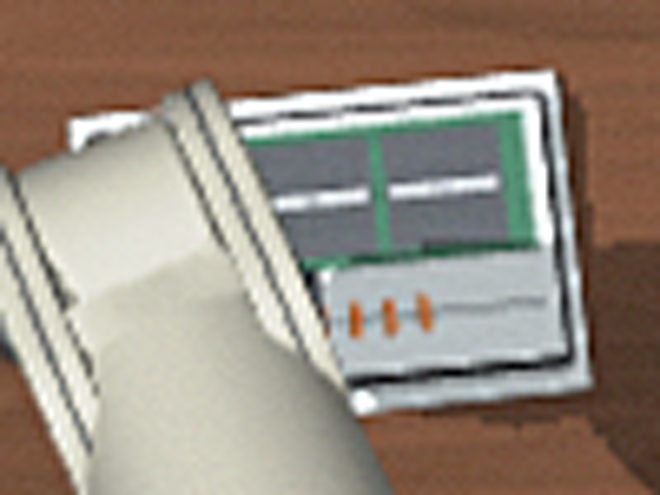

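View pics/c_s10.png

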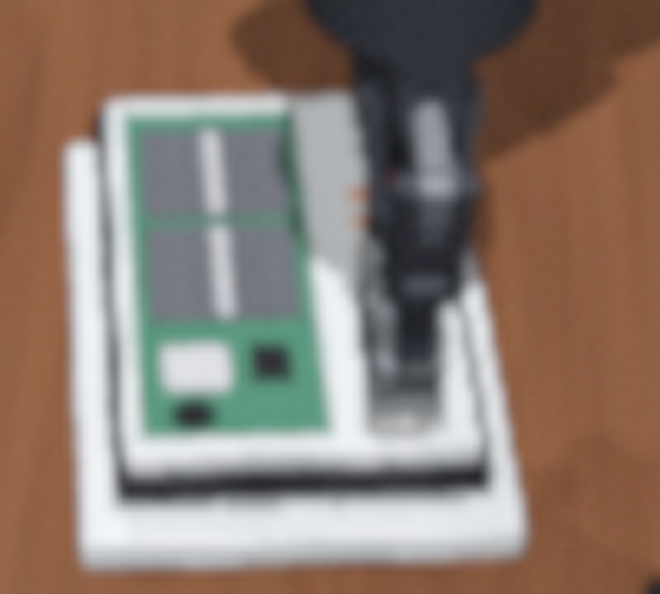

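View pics/w10.png

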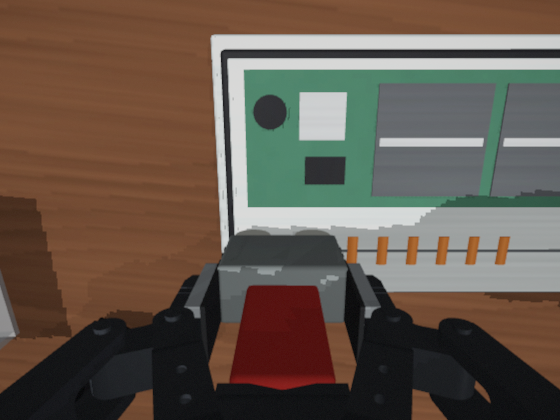

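All six clips are visible in the wrist view, x≈352 to 503, and all look narrow, as they should when pressed. Enlarging to compare their widths.

```bash
python3 - <<'E'
import cv2,numpy as np
im=cv2.imread('pics/w10.png')
cv2.imwrite('pics/c_w10.png',cv2.resize(im[220:285,335:525],None,fx=4.2,fy=4.2,interpolation=cv2.INTER_CUBIC))
for f,r in (('w9',252),('w10',243),('w10',252),('w10',258)):
    im=cv2.imread(f'pics/{f}.png'); h=cv2.cvtColor(im,cv2.COLOR_BGR2HSV)[r]
    m=((h[:,0]<18)&(h[:,1]>200)&(h[:,2]>90)).astype(int); d=np.flatnonzero(np.diff(np.r_[0,m,0])); print(f,r,[(a,b-a) for a,b in zip(d[::2],d[1::2])])
E
```

```text
w9 252 []
w10 243 []
w10 252 []
w10 258 []
```

View pics/c_w10.png

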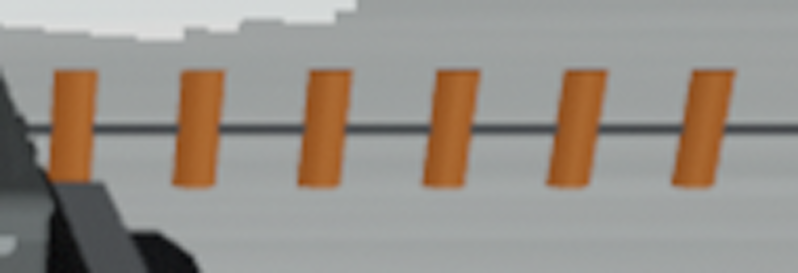

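All six clips show the same width, about 10 px or 5.3 mm at a 30 px pitch. That matches fully home, since a clip short of the limit would show 8 mm or more. Lifting off.

```bash

python3 -m crank '[[-1,[0,0,-0.1],[0,0,0]],[-1,[0,0,-0.2],[0,0,0]],[-1,[0,0,-0.3],[0,0,0]],[-1,[0,0,-0.3],[0,0,0]],[-1,[0,0,-0.1],[0,0,0]]]'
python3 -c "
from h import *
togo([0.5088,-0.311,0.16],-84)"
```

```text
clock: 22.5
position: [0.5351, 0.0997, 0.1787]
ee_rot: [0.999, 0.052, 0.001, -0.0]
ft_force: [-0.2, 0.3, -1.5]
grip_width: 0.587
t 22.5 p [0.5351 0.0997 0.1787] xax [0.995 0.104 0.003] yax [ 0.104 -0.995  0.   ] zax [ 0.003  0.    -1.   ] F [-0.21  0.26 -1.47] g 0.587
shift now [-0.863  5.072  0.232]
shift in goal frame [-0.864  5.072  0.234] turn [ 0.    -0.003 -0.   ]
```

```bash

python3 -m crank '[[-1,[-0.05,0.2,0],[0,0,0]],[-1,[-0.07,0.4,0],[0,0,0]],[-1,[-0.07,0.4,0],[0,0,0]],[-1,[-0.07,0.4,0],[0,0,0]],[-1,[-0.07,0.4,0],[0,0,0]]]'
python3 -m crank '[[-1,[-0.07,0.4,0],[0,0,0]],[-1,[-0.07,0.4,0],[0,0,0]],[-1,[-0.07,0.4,0],[0,0,0]],[-1,[-0.07,0.4,0],[0,0,0]],[-1,[-0.07,0.4,0],[0,0,0]]]'
python3 -m crank '[[-1,[-0.07,0.4,0],[0,0,0]],[-1,[-0.07,0.4,0],[0,0,0]],[-1,[-0.05,0.25,0],[0,0,0]],[-1,[0,0,0],[0,0,0]],[-1,[0,0,0],[0,0,0]]]'
python3 -c "
from h import *
togo([0.5088,-0.311,0.065],-84)"
```

```text
clock: 23.0
position: [0.5223, -0.0478, 0.1756]
ee_rot: [0.999, 0.052, -0.001, -0.0]
ft_force: [0.5, 0.1, -2.2]
grip_width: 0.586
clock: 23.5
position: [0.5112, -0.2097, 0.1756]
ee_rot: [0.999, 0.052, -0.001, -0.0]
ft_force: [-0.2, -0.5, -1.1]
grip_width: 0.587
clock: 24.0
position: [0.5051, -0.2934, 0.1755]
ee_rot: [0.999, 0.052, -0.001, -0.001]
ft_force: [0.6, 0.5, -1.1]
grip_width: 0.585
t 24.0 p [ 0.5051 -0.2934  0.1755] xax [ 0.995  0.104 -0.001] yax [ 0.104 -0.995 -0.001] zax [-0.001  0.001 -1.   ] F [ 0.61  0.52 -1.14] g 0.585
shift now [0.024 0.225 1.381]
shift in goal frame [0.022 0.223 1.381] turn [-0.001  0.002 -0.001]
```

```bash

python3 -m crank '[[-1,[0.02,0.22,0.1],[0,0,0]],[-1,[0,0,0.3],[0,0,0]],[-1,[0,0,0.4],[0,0,0]],[-1,[0,0,0.35],[0,0,0]],[-1,[0,0,0.17],[0,0,0]]]'
python3 -m crank '[[-1,[0,0,0.03],[0,0,0]],[-1,[0,0,0],[0,0,0]],[-1,[0,0,0],[0,0,0]],[-1,[0,0,0],[0,0,0]],[-1,[0,0,0],[0,0,0]]]'
python3 -c "
from h import *
togo([0.5088,-0.311,0.061],-84);snap('side','pics/s11.png')
c=cv2.imread('pics/s11.png')[90:190,270:390]; cv2.imwrite('pics/c_s11.png',cv2.resize(c,None,fx=6,fy=6,interpolation=cv2.INTER_CUBIC))"
```

```text
clock: 24.5
position: [0.5081, -0.3087, 0.0681]
ee_rot: [0.999, 0.053, -0.002, -0.001]
ft_force: [-0.6, -0.1, -1.4]
grip_width: 0.584
clock: 25.0
position: [0.5096, -0.3112, 0.0695]
ee_rot: [0.999, 0.052, 0.001, 0.0]
ft_force: [0.6, 0.1, -1.1]
grip_width: 0.586
t 25.0 p [ 0.5096 -0.3112  0.0695] xax [0.995 0.104 0.001] yax [ 0.104 -0.995  0.001] zax [ 0.001 -0.001 -1.   ] F [ 0.55  0.09 -1.06] g 0.586
shift now [-0.009 -0.004  0.106]
shift in goal frame [-0.009 -0.004  0.106] turn [ 0.001 -0.002 -0.   ]
```

View pics/c_s11.png

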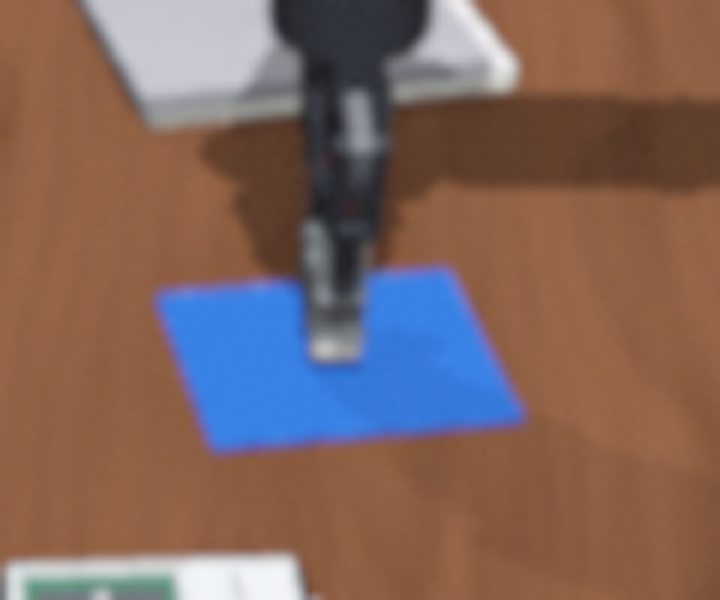

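```bash

python3 -m crank '[[-1,[0,0,0.03],[0,0,0]],[-1,[0,0,0.03],[0,0,0]],[-1,[0,0,0.02],[0,0,0]],[-1,[0,0,0],[0,0,0]],[-1,[0,0,0],[0,0,0]]]'
python3 -m crank '[[-1,[0,0,0.01],[0,0,0]],[-1,[0,0,0.01],[0,0,0]],[-1,[0,0,0],[0,0,0]],[-1,[0,0,0],[0,0,0]],[-1,[0,0,0],[0,0,0]]]'
python3 -c "
from h import *
state()"
```

```text
clock: 25.55
position: [0.5091, -0.3109, 0.062]
ee_rot: [0.999, 0.052, -0.0, -0.0]
ft_force: [-0.7, -0.2, -0.8]
grip_width: 0.586
clock: 26.05
position: [0.5094, -0.3112, 0.0613]
ee_rot: [0.999, 0.052, 0.0, 0.0]
ft_force: [-2.0, 0.8, 5.4]
grip_width: 0.586
t 26.05 p [ 0.5094 -0.3112  0.0613] xax [0.995 0.104 0.001] yax [ 0.104 -0.995  0.001] zax [ 0.001 -0.001 -1.   ] F [-2.01  0.83  5.39] g 0.586
```

```bash

python3 -m crank '[[-1,[0,0,-0.01],[0,0,0]],[-1,[0,0,0],[0,0,0]],[0,[0,0,0],[0,0,0]],[1,[0,0,0],[0,0,0]],[1,[0,0,0],[0,0,0]]]'
python3 -m crank '[[1,[0,0,0],[0,0,0]],[1,[0,0,0],[0,0,0]],[1,[0,0,0],[0,0,0]],[1,[0,0,0],[0,0,0]],[1,[0,0,0],[0,0,0]]]'
python3 -c "
from h import *
state();snap('wrist','pics/w12.png')"
```

```text
clock: 26.55
position: [0.5092, -0.3109, 0.0613]
ee_rot: [0.999, 0.052, 0.0, 0.0]
ft_force: [0.1, -0.3, -0.2]
grip_width: 0.902
clock: 27.05
position: [0.5091, -0.311, 0.0613]
ee_rot: [0.999, 0.052, 0.0, 0.0]
ft_force: [-0.2, 0.3, -0.4]
grip_width: 1.0
t 27.05 p [ 0.5091 -0.311   0.0613] xax [0.995 0.104 0.   ] yax [ 0.104 -0.995  0.   ] zax [ 0. -0. -1.] F [-0.25  0.28 -0.43] g 1.0
```

View pics/w12.png

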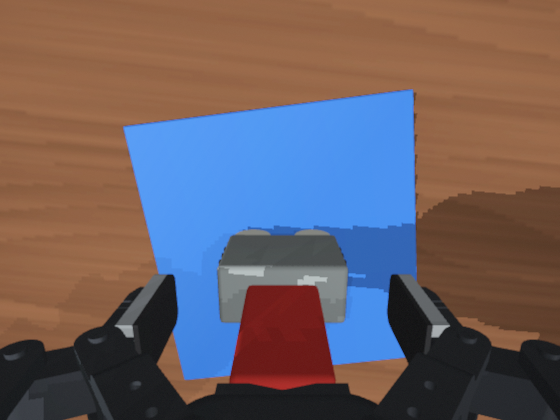

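The roller is free and standing, with both fingers well clear. Raising straight up and backing away.

```bash

python3 -m crank '[[1,[0,0,-0.1],[0,0,0]],[1,[0,0,-0.2],[0,0,0]],[1,[0,0,-0.4],[0,0,0]],[1,[0,0,-0.5],[0,0,0]],[1,[0,0,-0.5],[0,0,0]]]'
python3 -m crank '[[1,[-0.2,0.4,0],[0,0,0]],[1,[-0.2,0.5,0],[0,0,0]],[1,[-0.2,0.5,0],[0,0,0]],[1,[-0.2,0.5,0],[0,0,0]],[1,[-0.1,0.3,0],[0,0,0]]]'
python3 -m crank '[[1,[0,0,0],[0,0,0]],[1,[0,0,0],[0,0,0]],[1,[0,0,0],[0,0,0]],[1,[0,0,0],[0,0,0]],[1,[0,0,0],[0,0,0]]]'
python3 -c "
from h import *
state();snap('side','pics/s13.png');snap('top','pics/t13.png')
for n in 'ts':
  im=cv2.imread(f'pics/{n}13.png');c=im[180:290,245:445] if n=='t' else im[80:260,220:380]
  cv2.imwrite(f'pics/c_{n}13.png',cv2.resize(c,None,fx=(4 if n=='t' else 3.3),fy=(4 if n=='t' else 3.3),interpolation=cv2.INTER_CUBIC))"
```

```text
clock: 27.6
position: [0.509, -0.3109, 0.2003]
ee_rot: [0.999, 0.052, 0.0, 0.0]
ft_force: [1.1, -0.7, -0.5]
grip_width: 0.999
clock: 28.1
position: [0.4534, -0.4974, 0.199]
ee_rot: [0.999, 0.05, -0.0, 0.001]
ft_force: [-0.7, 0.3, -0.3]
grip_width: 1.003
clock: 28.6
position: [0.4565, -0.4926, 0.1978]
ee_rot: [0.999, 0.053, 0.0, 0.0]
ft_force: [-1.0, -0.7, -0.0]
grip_width: 0.997
t 28.6 p [ 0.4565 -0.4926  0.1978] xax [0.994 0.106 0.   ] yax [ 0.106 -0.994  0.   ] zax [ 0. -0. -1.] F [-1.   -0.71 -0.03] g 0.997
```

View pics/c_t13.png

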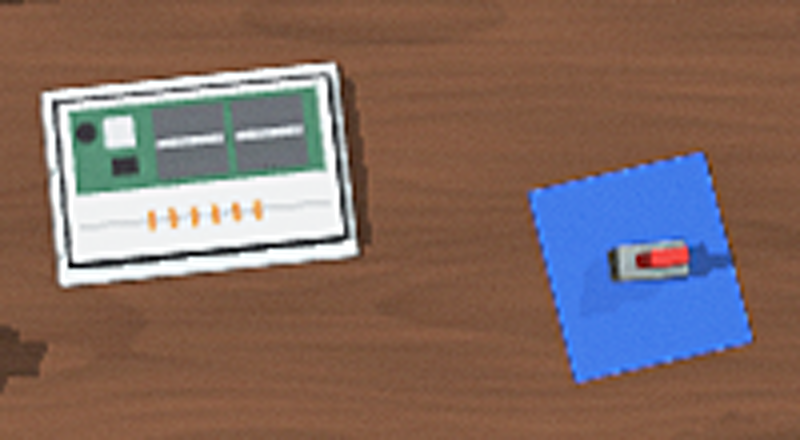

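View pics/c_s13.png

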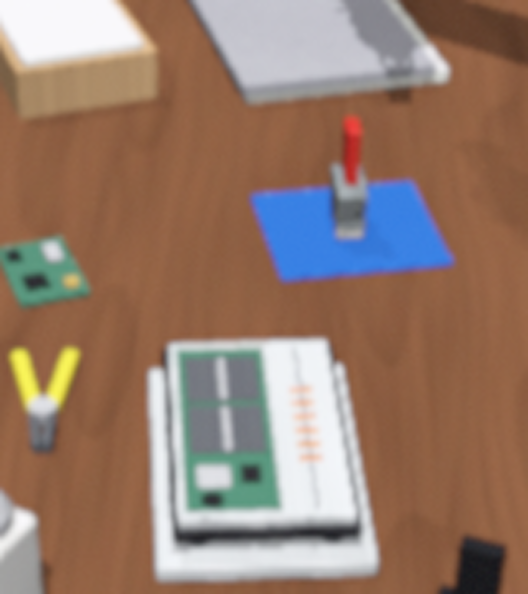

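The top crop shows six equally narrow, pressed clips at (152–258, 215). The roller stands upright near the pad centre at (650,262), and the bystanders have not moved. The arm is clear and still, so I'm handing in.

```bash
python3 -c "
from h import *
state(); print(manip.hand_in())"
```

```text
t 28.7 p [ 0.4562 -0.493   0.1976] xax [0.994 0.105 0.   ] yax [ 0.105 -0.994  0.   ] zax [ 0. -0. -1.] F [0.57 0.11 0.79] g 0.998
the job is handed in; nothing more can be done
None
```

The job is finished and handed in at 28.7 s; the hand-in gave no verdict. I lifted the roller out by its red tab, stood it on the blue pad and let go. I then took it low by its ribbed ends, with the grasp point about 21 mm above the body centre. One rolling pass from seam_right to seam_left pressed all six clips, at about 8–9 N with the bed down about 4–5 mm. The roller then went back upright on the pad and was let go.

**Last checks:**
- **Clips:** all six looked equally narrow in the wrist view, about 5.3 mm wide. That matches fully home.
- **Roller:** it stands upright near the pad centre.
- **Surroundings:** the bottle, pliers and circuit board look untouched. The arm is clear of everything.
- **Bed:** I did not measure its height after lifting off. The side picture shows the frame looking level.

**Disagreements:**
- The wrist and top cameras differed by about 4–5 mm in y. Along the seam I allowed for this by starting 4 mm further back. It had no visible effect.
- As the fingers closed on the body, the wrist read about 5 N upward, most likely from the pads swinging forward. It was gone once the roller was lifted.

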